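# Seat the lamp battery in its charging well

## Robot

A 7-joint arm with a two-finger parallel gripper is mounted at the origin on the work surface. World frame = base frame: x ahead of the robot, y to its left, z up, the work surface at z = 0. Lengths are in mm, angles in rad, forces in N, time in s.
With the tool pointing down it reaches from about 425 to 875 mm from the base axis. Payload 8.4 kg.
Tool frame: the origin (TCP) lies on the centre line of the jaws, within the pads' length; the fingertips stand 22 mm ahead of it and the grasp point (between the pads) lies 3 mm ahead of it (arm.tip_extent is the z of the fingertips in the tool frame, in mm); z points along the fingers, y is the line along which they close (so a half turn about z gives the same grasp; the last joint's range is limited). The gripper opens to 87 mm and grips with 3 to 60 N. Pads are 19 mm wide; open, the fingers measure 117 mm over their backs; the gripper's body (75 mm by 190 mm) begins 51 mm behind the grasp point.
Start: joints at [-1.256, 0.333, 0.04, 1.465, -0.013, 1.343, -0.059], TCP at [261.358, 595.111, 244.546] pointing down, gripper open.
Joint ranges: [-2.58, 2.58], [-0.38, 2.09], [-1.3, 1.39], [0.25, 2.4], [-1.5, 4.64], [0.08, 2.09], [-2.65, 2.65]. Speed limits (rad/s): [2.22, 2.22, 2.79, 2.79, 3.14, 3.14, 3.14].

## Interface

Orientations are given as a 3x3 rotation matrix whose columns are the frame's x, y, z axes.
In Python, from rig import arm gives the robot as it stands. The module is installed in compiled form; this text tells all that it offers.
- The arm moves only by the tool apply_moves, never from a script. Its argument "plan" is a list of rows, each an object of numbers: "x", "y", "z": the shift along the world's x, y, z each as a share of 400 mm, from -1 to 1; "rx", "ry", "rz": the turn, a rotation vector about the world's x, y, z each as a share of 90 degrees, from -1 to 1; "hand": the opening, from 0 (shut) to 1 (fully open). In form: [{"x": .., "y": .., "z": .., "rx": .., "ry": .., "rz": .., "hand": ..}, ...]. A call has 1 to 8 rows; each row is the pose to reach, as a shift and turn from the pose commanded when the call began; what a row does not reach only later rows make up. A row lasts 1/12 s, in which the tool goes at most 41.7 mm and 7.16 degrees, less where a joint would pass 70% of its speed; a pose out of reach is approached as far as the arm can. A call with a number of a shift or a turn outside -1 to 1 is refused whole. A call with a gripper value outside its range is refused whole. The fingers move at their own pace and stop on an object; "newtons" is the grip in N (left out, the last holds). Time passes only in rows, so rows that repeat a pose let the fingers close. It gives the time, the measured TCP pose, the force, the opening and the grip force at its end, in the units of the state.
- arm.sense(): the state, without advancing time (a new reading comes with each control period).
- arm.camera(name): name is "side" or "top" or "wrist"; returns the picture (480x640x3 uint8, red, green, blue); there is no depth.
- arm.calibration(name): a dict with "vertical_fov" (degrees; the focal length in pixels is half the picture's height over the tangent of half this angle, whatever the lens; pixels are square), "cx", "cy" (the principal point, pixels), "eye" and "attitude" of the camera in the world. Camera axes: x right, y down, z forward; pixel columns grow to the right and rows downward; lengths in mm; the calibration is good to about 2 mm. A picture is of the moment at which its call begins: read the wrist's pose just before it. calibration takes no time and is no camera call; for the wrist camera it gives the pose at the moment of the call.
- arm.close_job(): hands the job in; it is judged then, once.
Trained networks look in the newest picture that a camera, given by its name, has taken for a name from the list of things; names that differ only in an ending like _2 or _b are one class to them, and where a whole thing is asked for, a point or a joint stands for the part that bears it (a point fixed in the world has none). Each returns a list of dicts, best first, with "confidence" (0 to 1); they miss things now and then, are a little off and sometimes report something else, mostly with a low value. They report only what shows in the picture. A call takes as long as a camera call. They do not tell look-alikes from the thing itself.
- arm.cut_out(camera, query): "region" (480x640 bool, what is visible of it) and "xy" ([column, row] in pixels, amid what is visible of it).
- arm.landmark_of(camera, query): "xy" ([column, row] in pixels: a listed point, or the origin of a listed thing).
The state is a dict: "time_s": time; "q": joint angles; "qvel": joint speeds; "effort": joint torques, N m; "tcp_pos": TCP position; "tcp_rot": TCP orientation; "force": force on the tool from outside, world axes, zero at the start; "moment": the same for the moment, N m; "opening": opening from 0.0 (shut) to 1.0 (fully open); "grasp_force": force on a finger pad.
Only numpy, scipy, OpenCV 4.12 (cv2) and the standard library are available. Lean on these libraries where they do the work, as an engineer would, in place of code of your own. Each camera call takes 0.05 s, during which the arm holds its last target. There are 200 camera calls.

## Task

The painter's work-lamp battery (the orange block) lies loose on the loading deck of the charging dock. Slide it along the guide channel, without lifting it off the dock, until it drops into the charging well, then press it down gently until it sits level and fully home on the bottom of the well. Leave the paint tubes, brush jar, cans and bottles where they stand.

Things in the scene. Friction and masses are not known exactly. Their poses are not given: they have to be found in the camera images.
- pack: the lamp battery, a plain orange block plug with a black band: 50 (x) by 60 (y) by 40 mm high (z), about 0.3 kg, loose. Origin: centre of its underside; z up. Starts flat on the dock's loading deck, its y axis within 0.35 rad of the dock's. Either end may go first. Keep it within 15 mm of deck level.
- dock: charging dock fixed to the table, 140 mm wide (x), 455 mm long. Origin at table height on the channel's line; the channel runs along its +y at x = 0. y -180 to -40 mm: flat grey loading deck, top at z = 30, open at the -y edge, rims 10 mm high at x = +-65 that converge from y = -120 as a funnel to the channel. Beyond y = 170: charger housing 60 mm high.
- channel_mouth (a point): start of the channel, at deck height (dock x 0, y -40, z 30 mm). From here to dock y = 170 mm runs a channel 54 mm wide between black walls 10 mm higher than the deck. Its floor is a bright metal plate 0.5 mm below deck level, broken by the charging well.
- well_middle (a point): middle of the stretch that may hold the well (dock x 0, y 70, z 30 mm), NOT the well itself: the well's centre lies up to 50 mm before or after it along y, unreported; find it by touch or sight. The well is a dark hole 63 mm long, as wide as the channel, 16 mm deep (bottom at z = 14). A pushed battery tips nose first into it and stops at its far wall.
- well_bottom_level (a point): a point at the height of the well's bottom (dock x 0, y 70, z 14 mm), where the battery's underside rests when home; its top is then at z = 54, 14 mm above the channel walls. Two sprung rubber cheeks in the well hold the battery tilted or about 7 mm proud; a push of roughly 5 to 20 N from above takes it home, where it stays.
- brush_jar: bystander: green glass jar with brushes, 72 mm wide, about 200 mm tall with brushes. Origin: centre of its underside.
- paint_can: bystander: red-labelled paint can, 90 mm wide, 110 mm tall. Origin: centre of its underside.
- medium_bottle: bystander: amber bottle, 56 mm wide, 130 mm tall. Origin: centre of its underside.
- tube_blue: bystander: white paint tube with a blue band lying on the table beyond the dock, 36 by 102 by 20 mm. Origin: its underside, near its middle.
- tube_green: bystander: white paint tube with a green band lying on the table, 36 by 102 by 20 mm. Origin: its underside, near its middle.
- turps_cup: bystander: small steel cup, 68 mm wide, 55 mm tall. Origin: centre of its underside.
Not all that is in view belongs to the job. Of the things shaped like the pack, the orange one is meant.

How it is judged (in metres and radians):
At the end, for the whole second after the job is handed in: The battery rests in the charging well, upright and level (within 0.06 rad), its underside no more than 2.5 mm above the bottom of the well, on the channel's line within 6 mm, at rest (z of pack in the frame of dock between 0.01 and 0.0165 m and angle between pack's own z axis and vertical below 0.06 rad and x of pack in the frame of dock between -0.006 and 0.006 m and y of pack in the frame of dock between 0.01 and 0.13 m and linear speed of pack below 0.02 m/s); the robot touches nothing.
It fails at once if the battery is lifted more than 15 mm above the deck (z of pack in the frame of dock above 0.045 m).
It fails at once if the battery is pushed or pressed roughly, with more than 50 N (contact force between pack and the arm above 50 N).
It fails at once if a bystander is moved by more than 30 mm (distance of any of brush_jar, paint_can, medium_bottle, tube_blue, tube_green, turps_cup from where it was at the start of the episode above 0.03 m).
It also fails if it takes over 64 s, if anything falls off the work surface, if the arm or the gripper's body presses on something with over 40 N, if the wrist force passes 120 N, or if a joint passes its speed limit or range.

## Working session

There is one attempt and no reset: what is moved stays moved. The work goes in short steps, Python scripts to look and compute and a tool call to move; the robot and the scene stay as the last step left them, time stands still between calls to the robot, and variables do not carry over. Pictures are saved under pics/ and viewed, at most 10 in all, crops included, and the job is handed in when it is done.

Besides the shell and the picture viewer there is one more tool, called after ">>>" as a command line: name --argument value ..., lists and objects as JSON in quotes. apply_moves: Moves the arm, as the interface text tells. Its arguments: {"type":"object","properties":{"plan":{"type":"array"},"newtons":{"type":"number"}},"required":["plan"]}

```bash
mkdir -p pics; cat > h.py <<'E'
from rig import arm
import numpy as np, cv2
def ray(cal,uv):
    f=240/np.tan(np.radians(cal["vertical_fov"])/2)
    d=np.array([(uv[0]-cal["cx"])/f,(uv[1]-cal["cy"])/f,1.])
    return np.array(cal["eye"]),np.array(cal["attitude"])@d
def hit(cal,uv,z):
    e,d=ray(cal,uv); return e+d*(z-e[2])/d[2]
def proj(cal,p):
    f=240/np.tan(np.radians(cal["vertical_fov"])/2)
    c=np.array(cal["attitude"]).T@(np.array(p)-cal["eye"]); return [c[0]/c[2]*f+cal["cx"],c[1]/c[2]*f+cal["cy"]]
E
python3 - <<'E'
from h import *
np.set_printoptions(precision=2,suppress=True)
for c in ("top","side"):
    im=arm.camera(c); cv2.imwrite(f"pics/{c}0.png",im[:,:,::-1]); cal=arm.calibration(c); print(c,cal)
    for q,z in (("pack",30),("dock",0),("channel_mouth",30),("well_middle",30)):
        for r in arm.landmark_of(c,q)[:3]: print(q,r["confidence"],r["xy"],hit(cal,r["xy"],z))
s=arm.sense();print(s["time_s"],s["tcp_rot"],s["force"])
E
```

```text
top {'vertical_fov': 43.482318541381154, 'cx': 315.5235442262759, 'cy': 240.12180802744626, 'eye': array([ 388.58,    9.97, 1510.12]), 'attitude': array([[-0.01, -0.99,  0.13],
       [-1.  ,  0.01,  0.02],
       [-0.02, -0.13, -0.99]])}
pack 0.87 [381.9, 171.2] [ 748.06 -129.87   30.  ]
pack 0.83 [400.8, 227.3] [ 605.28 -173.56   30.  ]
pack 0.7 [461.3, 264.5] [ 511.42 -319.33   30.  ]
dock 0.8 [353.3, 249.8] [553.63 -56.39   0.  ]
channel_mouth 0.86 [366.6, 244.3] [563.71 -88.14  30.  ]
well_middle 0.78 [323.0, 256.0] [535.7   19.94  30.  ]
well_middle 0.75 [151.6, 317.5] [388.25 441.76  30.  ]
well_middle 0.31 [143.4, 250.5] [553.8  466.66  30.  ]
side {'vertical_fov': 42.80345962601158, 'cx': 314.7001300362879, 'cy': 250.36646891052834, 'eye': array([ -26.72, -955.64, 1414.19]), 'attitude': array([[ 0.85, -0.4 ,  0.34],
       [-0.53, -0.66,  0.54],
       [ 0.01, -0.64, -0.77]])}
pack 0.92 [392.9, 268.7] [ 741.35 -155.89   30.  ]
pack 0.89 [356.5, 293.5] [ 602.88 -173.76   30.  ]
pack 0.78 [357.7, 353.7] [ 498.11 -333.35   30.  ]
dock 0.95 [317.9, 278.3] [551.6  -53.71   0.  ]
channel_mouth 0.62 [329.6, 278.2] [567.81 -89.84  30.  ]
well_middle 0.59 [300.0, 258.8] [532.49  14.6   30.  ]
0.5 [[-0.92  0.4  -0.  ]
 [ 0.4   0.92 -0.  ]
 [-0.   -0.   -1.  ]] [ 0.66  0.38 -0.88]
```

View pics/top0.png

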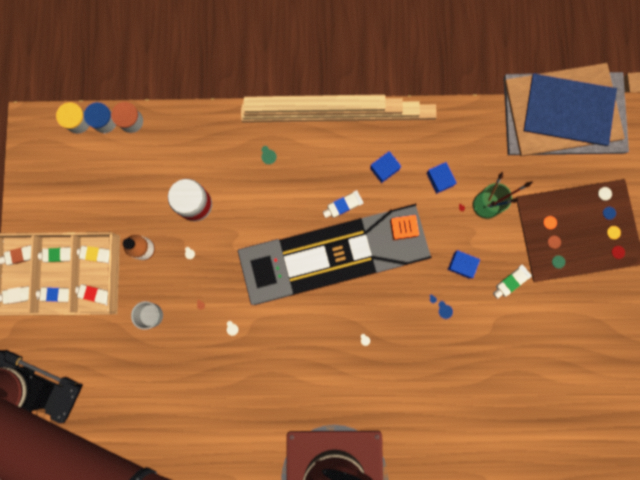

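View pics/side0.png

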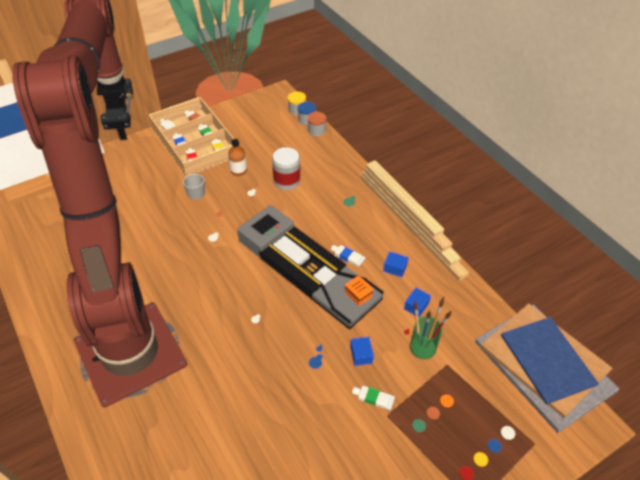

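The top view shows the dock from (245,270) to (430,235). The orange pack is at (404,227), and the well shows as the dark gap at about (339,253). I'll move above it for a wrist view.

>>> apply_moves --plan '[{"x": 0.35,"y": -0.7,"z": 0.1,"rz": -0.5},{"x": 0.35,"y": -0.7,"z": 0.1,"rz": -0.5},{"x": 0.35,"y": -0.7,"z": 0.1,"rz": -0.5},{"x": 0.35,"y": -0.7,"z": 0.1,"rz": -0.5},{"x": 0.35,"y": -0.7,"z": 0.1,"rz": -0.5},{"x": 0.35,"y": -0.7,"z": 0.1,"rz": -0.5},{"x": 0.35,"y": -0.7,"z": 0.1,"rz": -0.5},{"x": 0.35,"y": -0.7,"z": 0.1,"rz": -0.5}]'

```text
validation failed for argument at $.pl...
```

>>> apply_moves --plan '[{"x": 0.35,"y": -0.7,"z": 0.05,"rz": -0.08},{"x": 0.35,"y": -0.7,"z": 0.05,"rz": -0.08},{"x": 0.35,"y": -0.7,"z": 0.05,"rz": -0.08},{"x": 0.35,"y": -0.7,"z": 0.05,"rz": -0.08},{"x": 0.35,"y": -0.7,"z": 0.05,"rz": -0.08},{"x": 0.35,"y": -0.7,"z": 0.05,"rz": -0.08},{"x": 0.35,"y": -0.7,"z": 0.05,"rz": -0.08},{"x": 0.35,"y": -0.7,"z": 0.05,"rz": -0.08}]'

```text
validation failed for argument at $.pl...
```

>>> apply_moves --plan '[{"x": 0.1,"y": -0.36},{"x": 0.1,"y": -0.36},{"x": 0.1,"y": -0.36},{"x": 0.1,"y": -0.36},{"x": 0.1,"y": -0.36},{"x": 0.1,"y": -0.36},{"x": 0.1,"y": -0.36},{"x": 0.1,"y": -0.36}]'

```text
validation failed for argument at $.pl...
```

```bash
python3 - <<'E'
from h import *
np.set_printoptions(precision=3,suppress=True)
s=arm.sense();print(s["time_s"],s["tcp_pos"],s["tcp_rot"],s["force"],s["q"])
cal=arm.calibration("wrist");im=arm.camera("wrist"); cv2.imwrite("pics/w1.png",im[:,:,::-1]); print(cal)
for q,z in (("pack",30),("dock",0),("channel_mouth",30),("well_middle",30)):
    for r in arm.landmark_of("wrist",q)[:3]: print(q,r["confidence"],r["xy"],hit(cal,r["xy"],z))
E
```

```text
0.5 [261.377 595.088 244.509] [[-0.916  0.402 -0.   ]
 [ 0.402  0.916 -0.   ]
 [-0.    -0.    -1.   ]] [ 0.661  0.38  -0.876] [-1.256  0.333  0.04   1.465 -0.013  1.343 -0.059]
{'vertical_fov': 58.503636905590646, 'cx': 321.6818341676199, 'cy': 241.7583813144966, 'eye': array([190.666, 626.012, 384.423]), 'attitude': array([[ 0.402,  0.878,  0.259],
       [ 0.916, -0.385, -0.114],
       [-0.   ,  0.283, -0.959]])}
```

View pics/w1.png

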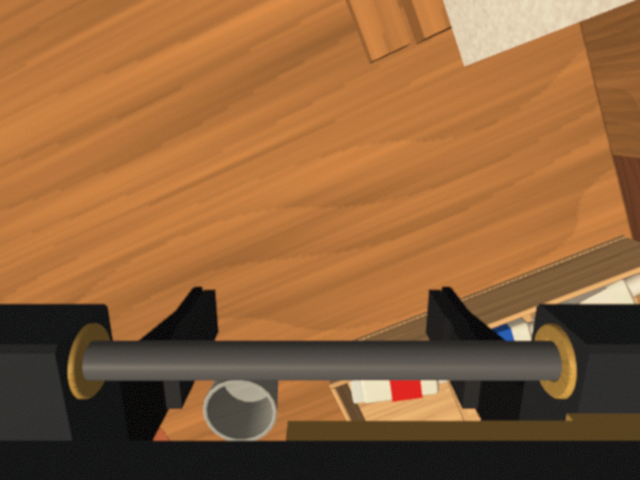

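The calls were rejected, so nothing has moved: the wrist view still shows the cup and tray. I'll resend with every key filled in.

>>> apply_moves --plan '[{"x": 0.35,"y": -0.7,"z": 0.1,"rx": 0,"ry": 0,"rz": -0.5,"hand": 1},{"x": 0.35,"y": -0.7,"z": 0.1,"rx": 0,"ry": 0,"rz": -0.5,"hand": 1},{"x": 0.35,"y": -0.7,"z": 0.1,"rx": 0,"ry": 0,"rz": -0.5,"hand": 1},{"x": 0.35,"y": -0.7,"z": 0.1,"rx": 0,"ry": 0,"rz": -0.5,"hand": 1},{"x": 0.35,"y": -0.7,"z": 0.1,"rx": 0,"ry": 0,"rz": -0.5,"hand": 1},{"x": 0.35,"y": -0.7,"z": 0.1,"rx": 0,"ry": 0,"rz": -0.5,"hand": 1},{"x": 0.35,"y": -0.7,"z": 0.1,"rx": 0,"ry": 0,"rz": -0.5,"hand": 1},{"x": 0.35,"y": -0.7,"z": 0.1,"rx": 0,"ry": 0,"rz": -0.5,"hand": 1}]'

```text
time_s: 1.42
tcp_pos: [403.7, 310.6, 285.6]
tcp_rot: [[-0.356, 0.934, 0.001], [0.934, 0.356, 0.0], [-0.0, 0.001, -1.0]]
force: [0.9, -0.7, 0.6]
opening: 1.002
grasp_force: 0.0
```

>>> apply_moves --plan '[{"x": 0.25,"y": -0.7,"z": 0.05,"rx": 0,"ry": 0,"rz": -0.07,"hand": 1},{"x": 0.25,"y": -0.7,"z": 0.05,"rx": 0,"ry": 0,"rz": -0.07,"hand": 1},{"x": 0.25,"y": -0.7,"z": 0.05,"rx": 0,"ry": 0,"rz": -0.07,"hand": 1},{"x": 0.25,"y": -0.7,"z": 0.05,"rx": 0,"ry": 0,"rz": -0.07,"hand": 1},{"x": 0.25,"y": -0.7,"z": 0.05,"rx": 0,"ry": 0,"rz": -0.07,"hand": 1},{"x": 0.25,"y": -0.7,"z": 0.05,"rx": 0,"ry": 0,"rz": -0.07,"hand": 1},{"x": 0.25,"y": -0.7,"z": 0.05,"rx": 0,"ry": 0,"rz": -0.07,"hand": 1},{"x": 0.25,"y": -0.7,"z": 0.05,"rx": 0,"ry": 0,"rz": -0.07,"hand": 1}]'

```text
time_s: 2.08
tcp_pos: [502.9, 27.2, 305.7]
tcp_rot: [[-0.25, 0.968, 0.003], [0.968, 0.25, -0.001], [-0.002, 0.002, -1.0]]
force: [-1.1, -0.8, 0.4]
opening: 1.002
grasp_force: 0.0
```

>>> apply_moves --plan '[{"x": 0.18,"y": -0.39,"z": 0,"rx": 0,"ry": 0,"rz": 0,"hand": 1},{"x": 0.18,"y": -0.39,"z": 0,"rx": 0,"ry": 0,"rz": 0,"hand": 1},{"x": 0.18,"y": -0.39,"z": 0,"rx": 0,"ry": 0,"rz": 0,"hand": 1},{"x": 0.18,"y": -0.39,"z": 0,"rx": 0,"ry": 0,"rz": 0,"hand": 1},{"x": 0.18,"y": -0.39,"z": 0,"rx": 0,"ry": 0,"rz": 0,"hand": 1},{"x": 0.18,"y": -0.39,"z": 0,"rx": 0,"ry": 0,"rz": 0,"hand": 1},{"x": 0.18,"y": -0.39,"z": 0,"rx": 0,"ry": 0,"rz": 0,"hand": 1}]'

```text
time_s: 2.67
tcp_pos: [573.3, -120.6, 304.2]
tcp_rot: [[-0.258, 0.966, -0.001], [0.966, 0.258, 0.0], [0.0, -0.001, -1.0]]
force: [0.1, 1.9, 0.6]
opening: 1.002
grasp_force: 0.0
```

```bash
python3 - <<'E'
from h import *
np.set_printoptions(precision=3,suppress=True)
s=arm.sense();print(s["time_s"],s["tcp_pos"],s["tcp_rot"],s["force"],s["q"])
cal=arm.calibration("wrist");im=arm.camera("wrist"); cv2.imwrite("pics/w2.png",im[:,:,::-1]); print(cal)
for q,z in (("pack",30),("dock",0),("channel_mouth",30),("well_middle",30)):
    for r in arm.landmark_of("wrist",q)[:3]: print(q,r["confidence"],r["xy"],hit(cal,r["xy"],z))
E
```

```text
2.6667 [ 573.28  -120.639  304.244] [[-0.258  0.966 -0.001]
 [ 0.966  0.258  0.   ]
 [ 0.    -0.001 -1.   ]] [0.113 1.926 0.635] [-0.519  0.21   0.772  1.566 -0.147  1.427  0.525]
{'vertical_fov': 58.503636905590646, 'cx': 321.6818341676199, 'cy': 241.7583813144966, 'eye': array([553.842, -45.887, 444.16 ]), 'attitude': array([[ 0.966,  0.248,  0.072],
       [ 0.258, -0.927, -0.274],
       [-0.001,  0.283, -0.959]])}
pack 0.66 [488.7, 251.6] [ 751.097 -130.243   30.   ]
pack 0.66 [228.1, 345.4] [ 516.998 -303.547   30.   ]
pack 0.57 [336.9, 259.4] [ 604.666 -178.095   30.   ]
dock 0.69 [323.4, 120.2] [556.094 -50.007   0.   ]
channel_mouth 0.77 [323.0, 166.1] [566.54  -90.676  30.   ]
well_middle 0.63 [320.4, 40.2] [535.715  15.365  30.   ]
```

View pics/w2.png

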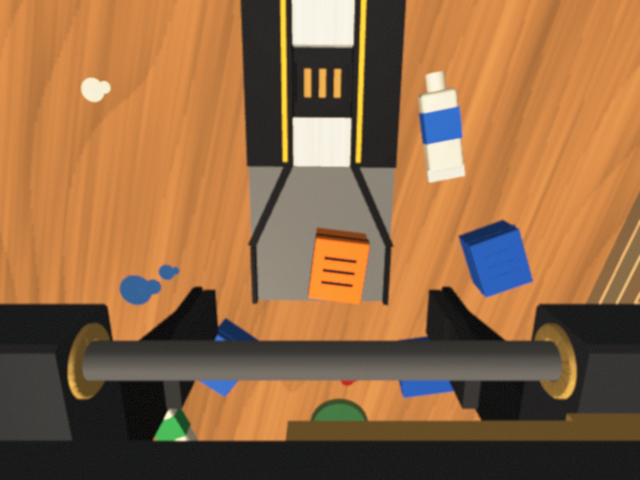

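The wrist view shows the pack at about (338,268), yawed a little. The channel mouth is at (322,166), and the dark well with its contacts spans rows 47 to 117. Next I'll measure precisely.

```bash
python3 - <<'E'
from h import *
np.set_printoptions(precision=2,suppress=True)
im=cv2.imread("pics/w2.png"); cal=arm.calibration("wrist")
hsv=cv2.cvtColor(im,cv2.COLOR_BGR2HSV)
# yellow lines (wall tops z=40)
m=cv2.inRange(hsv,(22,150,150),(35,255,255)); m[180:]=0
mid=[]
for side in (0,1):
    pts=[]
    for v in range(3,160,4):
        u=np.where(m[v,250:400])[0]+250; u=u[u<322] if side==0 else u[u>322]
        if len(u): pts.append(hit(cal,(u.mean(),v),40)[:2])
    pts=np.array(pts,np.float32); vx,vy,x0,y0=cv2.fitLine(pts,cv2.DIST_HUBER,0,.01,.01).ravel(); 
    if vy<0: vx,vy=-vx,-vy
    mid.append((vx,vy,x0,y0)); print("line",side,len(pts),vx,vy,x0,y0)
ya=np.mean([a[:2] for a in mid],0); ya/=np.linalg.norm(ya); xa=np.array([ya[1],-ya[0]])
c=np.mean([xa@np.array(a[2:]) for a in mid]); print("ya",ya,"angle tool y deg",np.degrees(np.arctan2(xa[1],xa[0])),"line offset",c,"gap",[xa@np.array(a[2:]) for a in mid])
# rows along centre: white/dark transitions, z=29.5
g=im[:,296:306].mean((1,2)); d=np.abs(np.diff(g)); 
for v in range(1,200):
    if d[v]>25: print("edge",v,d[v],hit(cal,(300,v+.5),29.5)[:2]@ya)
g=im[:,266:276].mean((1,2)); d=np.abs(np.diff(g))
for v in range(1,300):
    if d[v]>15: print("wallfront",v,d[v],hit(cal,(270,v+.5),30)[:2]@ya)
# pack top face
t=cv2.inRange(hsv,(3,180,200),(16,255,255)); t[:200]=0;t[310:]=0;t[:,:300]=0;t[:,385:]=0
t=cv2.morphologyEx(t,cv2.MORPH_CLOSE,np.ones((9,9)))
cn=max(cv2.findContours(t,0,1)[0],key=cv2.contourArea)
P=np.array([hit(cal,p[0],70)[:2] for p in cn],np.float32); (cc,sz,a)=cv2.minAreaRect(P); B=cv2.boxPoints((cc,sz,a))
print("pack",cc,sz,a,"dock x",np.array(cc)@xa-c,"y",np.array(cc)@ya); print(B)
print("dockfr tool", np.array([573.28,-120.64])@xa-c, np.array([573.28,-120.64])@ya,"xa",xa)
E
```

```text
line 0 40 -0.25210372 0.96770024 513.4031 -26.162321
line 1 40 -0.25004247 0.9682349 579.18475 -8.357217
ya [-0.25  0.97] angle tool y deg 14.54103 line offset 524.4616 gap [np.float32(490.38913), np.float32(558.5341)]
edge 44 31.96666666666664 -121.72759073027505
edge 45 39.20000000000002 -122.54486012375429
edge 46 49.06666666666666 -123.36311883911259
edge 47 37.766666666666666 -124.18236867383037
edge 115 35.83333333333333 -182.3193301581982
edge 116 74.03333333333335 -183.21157066321047
edge 117 68.6 -184.10493974302716
edge 165 41.53333333333333 -228.35714223534157
edge 166 36.76666666666665 -229.30854666340778
wallfront 165 32.13333333333333 -228.60492828918677
wallfront 166 30.96666666666667 -229.5553840526923
pack (604.6705932617188, -175.35635375976562) (49.808982849121094, 60.65412902832031) 8.05508041381836 dock x 16.812952080475952 y -321.55596340022385
[[ 575.76 -148.82]
 [ 584.26 -208.87]
 [ 633.58 -201.89]
 [ 625.08 -141.84]]
dockfr tool 0.16567125320432297 -260.71094007492064 xa [0.97 0.25]
```

>>> apply_moves --plan '[{"x": 0.04,"y": -0.07,"z": -0.05,"rx": 0,"ry": 0,"rz": -0.076,"hand": 1},{"x": 0.078,"y": -0.137,"z": -0.1,"rx": 0,"ry": 0,"rz": -0.076,"hand": 1},{"x": 0.078,"y": -0.137,"z": -0.19,"rx": 0,"ry": 0,"rz": -0.076,"hand": 1},{"x": 0.078,"y": -0.137,"z": -0.28,"rx": 0,"ry": 0,"rz": -0.076,"hand": 1},{"x": 0.078,"y": -0.137,"z": -0.36,"rx": 0,"ry": 0,"rz": -0.076,"hand": 1},{"x": 0.078,"y": -0.137,"z": -0.43,"rx": 0,"ry": 0,"rz": -0.076,"hand": 1},{"x": 0.078,"y": -0.137,"z": -0.48,"rx": 0,"ry": 0,"rz": -0.076,"hand": 1},{"x": 0.078,"y": -0.137,"z": -0.48,"rx": 0,"ry": 0,"rz": -0.076,"hand": 1}]'

```text
time_s: 3.58
tcp_pos: [602.3, -173.6, 108.4]
tcp_rot: [[-0.143, 0.99, -0.006], [0.99, 0.143, 0.002], [0.002, -0.006, -1.0]]
force: [-0.6, 0.4, -1.6]
opening: 0.999
grasp_force: 0.0
```

```bash
python3 - <<'E'
from h import *
np.set_printoptions(precision=2,suppress=True)
s=arm.sense();print(s["tcp_pos"],np.degrees(np.arctan2(s["tcp_rot"][1][1],s["tcp_rot"][0][1])))
cal=arm.calibration("wrist");im=arm.camera("wrist"); cv2.imwrite("pics/w3.png",im[:,:,::-1])
E
```

```text
[ 602.26 -173.59  108.37] 8.23775128721154
```

View pics/w3.png

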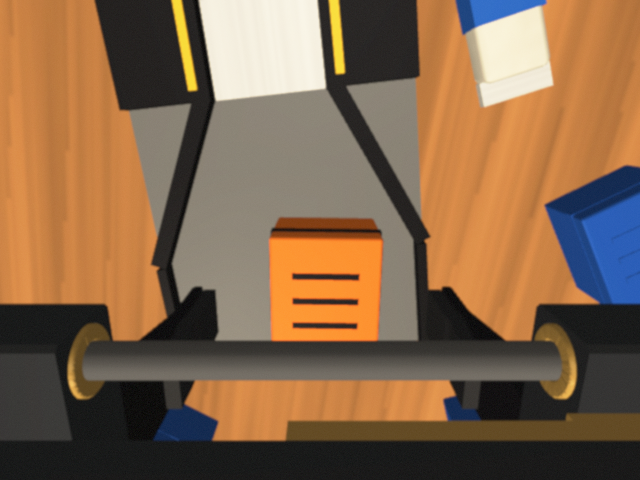

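The pack (cols 271 to 382) sits between the open jaws (216 to 430), about 2 mm to the right, and it is square to the tool. I'll descend.

>>> apply_moves --plan '[{"x": 0.002,"y": -0.001,"z": -0.04,"rx": 0,"ry": 0,"rz": 0,"hand": 1},{"x": 0.002,"y": -0.001,"z": -0.08,"rx": 0,"ry": 0,"rz": 0,"hand": 1},{"x": 0.002,"y": -0.001,"z": -0.11,"rx": 0,"ry": 0,"rz": 0,"hand": 1},{"x": 0.002,"y": -0.001,"z": -0.11,"rx": 0,"ry": 0,"rz": 0,"hand": 1},{"x": 0.002,"y": -0.001,"z": -0.11,"rx": 0,"ry": 0,"rz": 0,"hand": 1},{"x": 0.002,"y": -0.001,"z": -0.11,"rx": 0,"ry": 0,"rz": 0,"hand": 1}]'

```text
time_s: 4.13
tcp_pos: [606.1, -176.3, 70.0]
tcp_rot: [[-0.142, 0.99, 0.002], [0.99, 0.142, -0.0], [-0.0, 0.002, -1.0]]
force: [-0.1, 0.6, -0.5]
opening: 1.001
grasp_force: 0.0
```

>>> apply_moves --newtons 8 --plan '[{"x": -0.002,"y": 0,"z": -0.006,"rx": 0,"ry": 0,"rz": 0,"hand": 0.9},{"x": -0.002,"y": 0,"z": -0.006,"rx": 0,"ry": 0,"rz": 0,"hand": 0.7},{"x": -0.002,"y": 0,"z": -0.006,"rx": 0,"ry": 0,"rz": 0,"hand": 0.6},{"x": -0.002,"y": 0,"z": -0.006,"rx": 0,"ry": 0,"rz": 0,"hand": 0.5},{"x": -0.002,"y": 0,"z": -0.006,"rx": 0,"ry": 0,"rz": 0,"hand": 0.5},{"x": -0.002,"y": 0,"z": -0.006,"rx": 0,"ry": 0,"rz": 0,"hand": 0.5},{"x": -0.002,"y": 0,"z": -0.006,"rx": 0,"ry": 0,"rz": 0,"hand": 0.5},{"x": -0.002,"y": 0,"z": -0.006,"rx": 0,"ry": 0,"rz": 0,"hand": 0.5}]'

```text
time_s: 4.8
tcp_pos: [604.5, -176.1, 66.2]
tcp_rot: [[-0.142, 0.99, -0.0], [0.99, 0.142, -0.0], [-0.0, -0.0, -1.0]]
force: [0.3, 0.5, 0.8]
opening: 0.577
grasp_force: 8.0
```

>>> apply_moves --plan '[{"x": -0.015,"y": 0.014,"z": 0,"rx": 0,"ry": 0,"rz": 0.02,"hand": 0.5},{"x": -0.03,"y": 0.028,"z": 0,"rx": 0,"ry": 0,"rz": 0.04,"hand": 0.5},{"x": -0.045,"y": 0.042,"z": 0,"rx": 0,"ry": 0,"rz": 0.06,"hand": 0.5},{"x": -0.057,"y": 0.055,"z": 0,"rx": 0,"ry": 0,"rz": 0.071,"hand": 0.5},{"x": -0.057,"y": 0.055,"z": 0,"rx": 0,"ry": 0,"rz": 0.071,"hand": 0.5},{"x": -0.057,"y": 0.055,"z": 0,"rx": 0,"ry": 0,"rz": 0.071,"hand": 0.5},{"x": -0.057,"y": 0.055,"z": 0,"rx": 0,"ry": 0,"rz": 0.071,"hand": 0.5}]'

```text
time_s: 5.38
tcp_pos: [581.7, -153.8, 66.1]
tcp_rot: [[-0.251, 0.968, -0.0], [0.968, 0.251, 0.0], [0.0, -0.0, -1.0]]
force: [0.1, 0.8, 0.4]
opening: 0.574
grasp_force: 8.0
```

```bash
cat > a.py <<'E'
from h import *
import sys
np.set_printoptions(precision=2,suppress=True)
xa=np.array([.968,.2511]);ya=np.array([-.2511,.968]);c=524.46
s=arm.sense();t=np.array(s["tcp_pos"]);cal=arm.calibration("wrist");im=arm.camera("wrist")[:,:,::-1].copy();cv2.imwrite(f"pics/{sys.argv[1]}.png",im)
print(s["time_s"],t,"yaw",np.degrees(np.arctan2(s["tcp_rot"][1][1],s["tcp_rot"][0][1])),"dock x,y'",t[:2]@xa-c,t[:2]@ya,s["force"],s["opening"],s["grasp_force"])
hsv=cv2.cvtColor(im,cv2.COLOR_BGR2HSV)
m=cv2.inRange(hsv,(22,150,150),(35,255,255));m[280:]=0
for side in (0,1):
    pts=[]
    for v in range(3,280,4):
        u=np.where(m[v,100:540])[0]+100;u=u[u<322] if side==0 else u[u>322]
        if len(u)>2: pts.append(hit(cal,(u.mean(),v),40)[:2])
    if len(pts)>4:
        l=cv2.fitLine(np.array(pts,np.float32),cv2.DIST_HUBER,0,.01,.01).ravel()
        print("line yaw",np.degrees(np.arctan2(-l[0]*np.sign(l[1]),abs(l[1]))),"x",l[2:]@xa-c)
w=cv2.inRange(hsv,(0,0,190),(180,60,255));w[:, :250]=0;w[:,390:]=0
for col in (300,344):
    for v in np.where(np.diff((w[:285,col]>0).astype(int)))[0]: print("plate edge",col,v,hit(cal,(col,v+.5),29.5)[:2]@ya)
o=cv2.inRange(hsv,(3,180,100),(16,255,255));o[:, :230]=0;o[:,410:]=0
o[335:]=0
n,l,st,_=cv2.connectedComponentsWithStats(o);i=1+np.argmax(st[1:,4]);print("pack bbox",st[i])
E
python3 a.py w4
```

```text
5.3833 [ 581.66 -153.75   66.12] yaw 14.542563512812096 dock x,y' -0.02410723460366171 -294.88773683390775 [0.09 0.79 0.44] 0.5742768819420426 7.99325383908581
line yaw 14.426674 x -34.48081321487433
line yaw 14.272476 x 33.738595633697514
plate edge 300 25 -185.3404282957536
plate edge 300 147 -230.0074869475942
plate edge 344 26 -185.67418254964844
plate edge 344 147 -229.99802861866195
pack bbox [  249   255   146    80 10895]
```

View pics/w4.png

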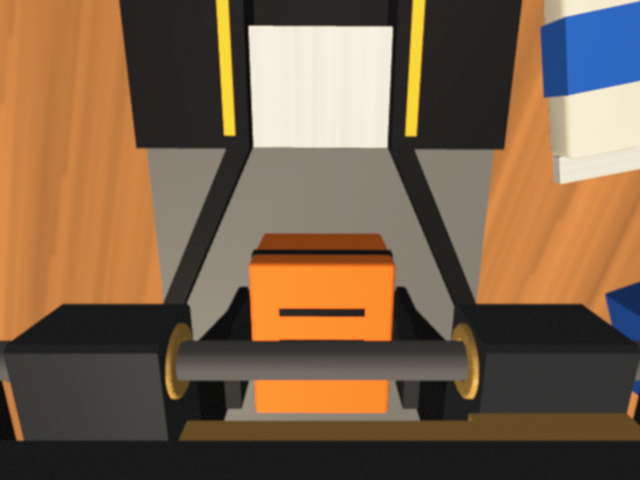

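The pack is squared up to the channel, with pack columns 249 to 394 matching the channel at 248 to 392. I'll slide it in.

>>> apply_moves --plan '[{"x": -0.0075,"y": 0.029,"z": 0,"rx": 0,"ry": 0,"rz": 0,"hand": 0.5},{"x": -0.015,"y": 0.058,"z": 0,"rx": 0,"ry": 0,"rz": 0,"hand": 0.5},{"x": -0.0225,"y": 0.087,"z": 0,"rx": 0,"ry": 0,"rz": 0,"hand": 0.5},{"x": -0.03,"y": 0.116,"z": 0,"rx": 0,"ry": 0,"rz": 0,"hand": 0.5},{"x": -0.0375,"y": 0.145,"z": 0,"rx": 0,"ry": 0,"rz": 0,"hand": 0.5},{"x": -0.045,"y": 0.174,"z": 0,"rx": 0,"ry": 0,"rz": 0,"hand": 0.5},{"x": -0.0525,"y": 0.203,"z": 0,"rx": 0,"ry": 0,"rz": 0,"hand": 0.5},{"x": -0.0525,"y": 0.203,"z": 0,"rx": 0,"ry": 0,"rz": 0,"hand": 0.5}]'

```text
time_s: 6.1
tcp_pos: [560.2, -69.2, 65.9]
tcp_rot: [[-0.254, 0.967, -0.001], [0.967, 0.254, 0.002], [0.002, -0.0, -1.0]]
force: [-0.7, 0.8, -3.7]
opening: 0.575
grasp_force: 8.0
```

```bash
python3 a.py w5; python3 - <<'E'
from h import *
ya=np.array([-.2511,.968]);cal=arm.calibration("wrist")
im=cv2.imread("pics/w5.png");g=im[:,315:328].astype(float).mean(1)
for v in range(225,270,2): print(v,g[v].astype(int),round(hit(cal,(321,v),70)[:2]@ya,1))
E
```

```text
6.1 [560.22 -69.19  65.9 ] yaw 14.735749390400677 dock x,y' 0.4584761445581762 -207.64496404709638 [-0.72  0.76 -3.65] 0.5751100234982651 7.999827977037057
line yaw 14.376861 x -34.24241302652359
line yaw 14.340909 x 33.96282318701742
plate edge 300 95 -122.92208171880527
plate edge 344 95 -122.85796795695168
pack bbox [  248   255   148    80 11017]
225 [35 37 40] -166.4
227 [34 37 40] -167.1
229 [33 36 39] -167.7
231 [34 37 40] -168.4
233 [28 47 84] -169.1
235 [ 19  60 124] -169.8
237 [ 18  61 127] -170.5
239 [ 17  60 127] -171.1
241 [ 18  61 127] -171.8
243 [ 20  61 127] -172.5
245 [ 19  61 127] -173.2
247 [ 18  61 127] -173.9
249 [17 41 84] -174.6
251 [16 17 19] -175.3
253 [19 28 45] -176.0
255 [ 22  56 113] -176.7
257 [ 18  60 128] -177.4
259 [ 20  61 129] -178.1
261 [ 20  66 141] -178.8
263 [ 27  89 188] -179.5
265 [ 39 121 239] -180.2
267 [ 47 142 252] -180.9
269 [ 48 144 252] -181.7
```

View pics/w5.png

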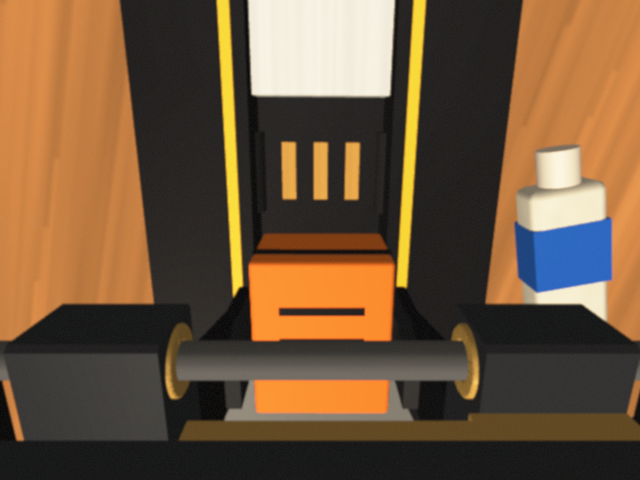

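The pack is in the channel at about y' = -209. The dark well ahead, with contacts at rows 142 to 200, has its far edge at row 95. I'll slide the pack over the well.

>>> apply_moves --plan '[{"x": -0.007,"y": 0.026,"z": 0,"rx": 0,"ry": 0,"rz": 0,"hand": 0.5},{"x": -0.014,"y": 0.052,"z": 0,"rx": 0,"ry": 0,"rz": 0,"hand": 0.5},{"x": -0.021,"y": 0.078,"z": 0,"rx": 0,"ry": 0,"rz": 0,"hand": 0.5},{"x": -0.028,"y": 0.104,"z": 0,"rx": 0,"ry": 0,"rz": 0,"hand": 0.5},{"x": -0.033,"y": 0.125,"z": 0,"rx": 0,"ry": 0,"rz": 0,"hand": 0.5},{"x": -0.033,"y": 0.125,"z": 0,"rx": 0,"ry": 0,"rz": 0,"hand": 0.5},{"x": -0.033,"y": 0.125,"z": 0,"rx": 0,"ry": 0,"rz": 0,"hand": 0.5},{"x": -0.033,"y": 0.125,"z": 0,"rx": 0,"ry": 0,"rz": 0,"hand": 0.5}]'

```text
time_s: 6.82
tcp_pos: [547.7, -23.3, 66.3]
tcp_rot: [[-0.251, 0.968, 0.0], [0.968, 0.251, -0.0], [-0.0, 0.0, -1.0]]
force: [0.6, -0.6, -2.5]
opening: 0.574
grasp_force: 8.0
```

```bash
python3 a.py w6; python3 - <<'E'
from h import *
ya=np.array([-.2511,.968]);cal=arm.calibration("wrist")
im=cv2.imread("pics/w6.png");g=im[:,315:328].astype(float).mean(1)
for v in range(225,270,4): print(v,g[v].astype(int),round(hit(cal,(321,v),70)[:2]@ya,1))
E
```

```text
6.8167 [547.67 -23.25  66.26] yaw 14.534349776525652 dock x,y' -0.15232138598867095 -160.02966085579064 [ 0.59 -0.59 -2.51] 0.5743398477965314 7.999207256070804
line yaw 14.348552 x -34.05048810043343
line yaw 14.362854 x 34.126658722686784
plate edge 300 213 -122.46474670182765
plate edge 344 213 -122.45828055791964
pack bbox [  248   255   148    80 11016]
225 [33 35 38] -117.5
229 [34 36 39] -118.8
233 [29 48 84] -120.2
237 [ 19  61 127] -121.5
241 [ 19  61 126] -122.9
245 [ 19  61 126] -124.3
249 [16 40 83] -125.7
253 [19 27 44] -127.1
257 [ 19  60 127] -128.5
261 [ 21  67 140] -129.9
265 [ 38 119 238] -131.3
269 [ 47 143 252] -132.8
```

>>> apply_moves --plan '[{"x": -0.002,"y": 0.008,"z": 0,"rx": 0,"ry": 0,"rz": 0,"hand": 0.5},{"x": -0.004,"y": 0.016,"z": 0,"rx": 0,"ry": 0,"rz": 0,"hand": 0.5},{"x": -0.004,"y": 0.016,"z": 0,"rx": 0,"ry": 0,"rz": 0,"hand": 0.5},{"x": -0.004,"y": 0.016,"z": 0,"rx": 0,"ry": 0,"rz": 0,"hand": 0.5},{"x": -0.004,"y": 0.016,"z": 0,"rx": 0,"ry": 0,"rz": 0,"hand": 0.5}]'

```text
time_s: 7.28
tcp_pos: [545.9, -16.6, 66.1]
tcp_rot: [[-0.251, 0.968, -0.0], [0.968, 0.251, -0.0], [-0.0, -0.0, -1.0]]
force: [-1.1, -0.7, -2.6]
opening: 0.569
grasp_force: 8.0
```

```bash
python3 a.py w7; python3 - <<'E'
from h import *
ya=np.array([-.2511,.968]);cal=arm.calibration("wrist")
im=cv2.imread("pics/w7.png");g=im[:,315:328].astype(float).mean(1)
for v in range(257,270,2): print(v,g[v].astype(int),round(hit(cal,(321,v),70)[:2]@ya,1))
E
```

```text
7.2833 [545.95 -16.56  66.14] yaw 14.539056046429543 dock x,y' -0.1409273144186045 -153.1132745015405 [-1.15 -0.72 -2.56] 0.5691216805854452 7.999241681245621
line yaw 14.365832 x -34.04123072547918
line yaw 14.308527 x 34.08195134925836
plate edge 300 229 -122.48421896027973
plate edge 344 229 -122.47365984713004
pack bbox [  248   255   148    80 11015]
257 [ 18  61 127] -121.4
259 [ 19  60 128] -122.1
261 [ 21  66 139] -122.8
263 [ 26  87 185] -123.5
265 [ 38 119 238] -124.2
267 [ 46 141 251] -124.9
269 [ 47 142 252] -125.6
```

The pack is centred over the well to within about 1 mm. I'll release it.

>>> apply_moves --plan '[{"x": 0,"y": 0,"z": 0,"rx": 0,"ry": 0,"rz": 0,"hand": 0.8},{"x": 0,"y": 0,"z": 0,"rx": 0,"ry": 0,"rz": 0,"hand": 0.9},{"x": 0,"y": 0,"z": 0,"rx": 0,"ry": 0,"rz": 0,"hand": 1},{"x": 0,"y": 0,"z": 0,"rx": 0,"ry": 0,"rz": 0,"hand": 1},{"x": 0,"y": 0,"z": 0.1,"rx": 0,"ry": 0,"rz": 0,"hand": 1},{"x": 0,"y": 0,"z": 0.15,"rx": 0,"ry": 0,"rz": 0,"hand": 1},{"x": 0,"y": 0,"z": 0.15,"rx": 0,"ry": 0,"rz": 0,"hand": 1},{"x": 0,"y": 0,"z": 0.15,"rx": 0,"ry": 0,"rz": 0,"hand": 1}]'

```text
time_s: 8.0
tcp_pos: [546.8, -16.3, 127.3]
tcp_rot: [[-0.251, 0.968, 0.002], [0.968, 0.251, 0.001], [0.0, 0.003, -1.0]]
force: [-0.7, -0.2, -0.3]
opening: 0.987
grasp_force: 0.0
```

```bash
python3 a.py w8
```

```text
8.0 [546.83 -16.33 127.33] yaw 14.546409288159202 dock x,y' 0.7669356499824289 -153.11630968744467 [-0.69 -0.19 -0.35] 0.9874994228353379 0.0
line yaw 14.383269 x -34.13426991176607
line yaw 14.336346 x 34.05469572906486
plate edge 300 201 -122.3435354687056
plate edge 344 201 -122.34048169263694
pack bbox [  268   211   100   112 10067]
```

View pics/w8.png

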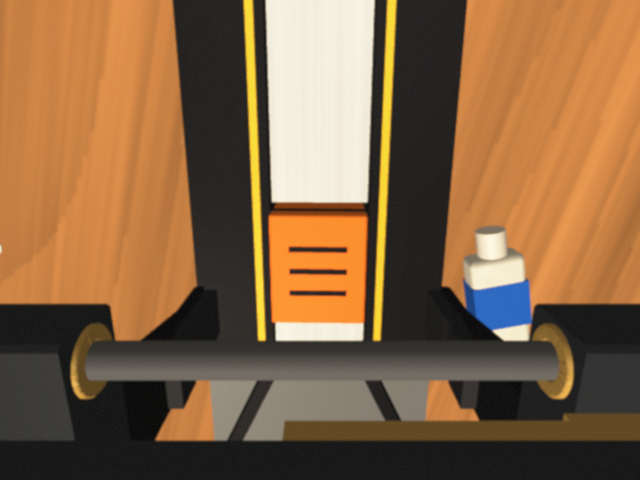

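The pack has dropped into the well: its top face is at rows 211 to 322, centred in the channel and still proud. I'll close the fingers and press gently.

>>> apply_moves --plan '[{"x": 0,"y": -0.002,"z": 0,"rx": 0,"ry": 0,"rz": 0,"hand": 0.6},{"x": 0,"y": -0.002,"z": 0,"rx": 0,"ry": 0,"rz": 0,"hand": 0.3},{"x": 0,"y": -0.002,"z": 0,"rx": 0,"ry": 0,"rz": 0,"hand": 0},{"x": 0,"y": -0.002,"z": -0.03,"rx": 0,"ry": 0,"rz": 0,"hand": 0},{"x": 0,"y": -0.002,"z": -0.06,"rx": 0,"ry": 0,"rz": 0,"hand": 0},{"x": 0,"y": -0.002,"z": -0.085,"rx": 0,"ry": 0,"rz": 0,"hand": 0},{"x": 0,"y": -0.002,"z": -0.085,"rx": 0,"ry": 0,"rz": 0,"hand": 0},{"x": 0,"y": -0.002,"z": -0.085,"rx": 0,"ry": 0,"rz": 0,"hand": 0}]'

```text
time_s: 8.72
tcp_pos: [545.2, -17.5, 90.9]
tcp_rot: [[-0.251, 0.968, -0.002], [0.968, 0.251, -0.001], [-0.0, -0.002, -1.0]]
force: [0.2, 0.0, 0.4]
opening: 0.478
grasp_force: 0.0
```

>>> apply_moves --plan '[{"x": 0,"y": 0,"z": -0.004,"rx": 0,"ry": 0,"rz": 0,"hand": 0},{"x": 0,"y": 0,"z": -0.008,"rx": 0,"ry": 0,"rz": 0,"hand": 0},{"x": 0,"y": 0,"z": -0.012,"rx": 0,"ry": 0,"rz": 0,"hand": 0},{"x": 0,"y": 0,"z": -0.016,"rx": 0,"ry": 0,"rz": 0,"hand": 0},{"x": 0,"y": 0,"z": -0.016,"rx": 0,"ry": 0,"rz": 0,"hand": 0}]'

```text
time_s: 9.13
tcp_pos: [545.9, -17.2, 85.6]
tcp_rot: [[-0.251, 0.968, -0.0], [0.968, 0.251, 0.0], [0.0, -0.0, -1.0]]
force: [-0.5, 0.2, -0.6]
opening: 0.09
grasp_force: 0.0
```

>>> apply_moves --plan '[{"x": 0,"y": 0,"z": 0,"rx": 0,"ry": 0,"rz": 0,"hand": 0},{"x": 0,"y": 0,"z": -0.0025,"rx": 0,"ry": 0,"rz": 0,"hand": 0},{"x": 0,"y": 0,"z": -0.005,"rx": 0,"ry": 0,"rz": 0,"hand": 0},{"x": 0,"y": 0,"z": -0.0075,"rx": 0,"ry": 0,"rz": 0,"hand": 0},{"x": 0,"y": 0,"z": -0.01,"rx": 0,"ry": 0,"rz": 0,"hand": 0},{"x": 0,"y": 0,"z": -0.01,"rx": 0,"ry": 0,"rz": 0,"hand": 0}]'

```text
time_s: 9.63
tcp_pos: [545.8, -17.3, 81.5]
tcp_rot: [[-0.251, 0.968, -0.0], [0.968, 0.251, -0.0], [0.0, -0.0, -1.0]]
force: [-0.1, 1.3, 0.2]
opening: 0.004
grasp_force: 0.0
```

>>> apply_moves --plan '[{"x": 0,"y": 0,"z": -0.0025,"rx": 0,"ry": 0,"rz": 0,"hand": 0},{"x": 0,"y": 0,"z": -0.005,"rx": 0,"ry": 0,"rz": 0,"hand": 0},{"x": 0,"y": 0,"z": -0.005,"rx": 0,"ry": 0,"rz": 0,"hand": 0}]'

```text
time_s: 9.88
tcp_pos: [546.3, -17.3, 79.9]
tcp_rot: [[-0.251, 0.968, 0.001], [0.968, 0.251, -0.0], [-0.0, 0.001, -1.0]]
force: [0.6, 0.2, 1.4]
opening: 0.008
grasp_force: 0.8
```

>>> apply_moves --plan '[{"x": 0,"y": 0,"z": -0.0025,"rx": 0,"ry": 0,"rz": 0,"hand": 0},{"x": 0,"y": 0,"z": -0.005,"rx": 0,"ry": 0,"rz": 0,"hand": 0},{"x": 0,"y": 0,"z": -0.005,"rx": 0,"ry": 0,"rz": 0,"hand": 0}]'

```text
time_s: 10.13
tcp_pos: [546.1, -17.3, 77.7]
tcp_rot: [[-0.251, 0.968, 0.0], [0.968, 0.251, -0.0], [-0.0, 0.0, -1.0]]
force: [2.0, -0.5, 2.0]
opening: 0.006
grasp_force: 0.9
```

>>> apply_moves --plan '[{"x": 0,"y": 0,"z": -0.0025,"rx": 0,"ry": 0,"rz": 0,"hand": 0},{"x": 0,"y": 0,"z": -0.0025,"rx": 0,"ry": 0,"rz": 0,"hand": 0}]'

```text
time_s: 10.3
tcp_pos: [546.1, -17.3, 76.7]
tcp_rot: [[-0.251, 0.968, 0.0], [0.968, 0.251, -0.0], [-0.0, 0.0, -1.0]]
force: [0.8, -1.0, 1.3]
opening: 0.005
grasp_force: 0.9
```

>>> apply_moves --plan '[{"x": 0,"y": 0,"z": -0.0025,"rx": 0,"ry": 0,"rz": 0,"hand": 0},{"x": 0,"y": 0,"z": -0.0025,"rx": 0,"ry": 0,"rz": 0,"hand": 0}]'

```text
time_s: 10.47
tcp_pos: [546.3, -17.3, 76.5]
tcp_rot: [[-0.251, 0.968, 0.001], [0.968, 0.251, 0.0], [0.0, 0.001, -1.0]]
force: [-1.6, 0.6, 10.6]
opening: 0.008
grasp_force: 5.7
```

>>> apply_moves --plan '[{"x": 0,"y": 0,"z": -0.0015,"rx": 0,"ry": 0,"rz": 0,"hand": 0},{"x": 0,"y": 0,"z": -0.0015,"rx": 0,"ry": 0,"rz": 0,"hand": 0}]'

```text
time_s: 10.63
tcp_pos: [546.4, -17.3, 76.4]
tcp_rot: [[-0.251, 0.968, 0.001], [0.968, 0.251, 0.001], [0.001, 0.001, -1.0]]
force: [-5.0, -0.8, 18.1]
opening: 0.012
grasp_force: 9.5
```

>>> apply_moves --plan '[{"x": 0,"y": 0,"z": -0.001,"rx": 0,"ry": 0,"rz": 0,"hand": 0},{"x": 0,"y": 0,"z": -0.001,"rx": 0,"ry": 0,"rz": 0,"hand": 0}]'

```text
time_s: 10.8
tcp_pos: [546.4, -17.3, 76.4]
tcp_rot: [[-0.251, 0.968, 0.0], [0.968, 0.251, 0.001], [0.001, 0.001, -1.0]]
force: [-7.0, 0.6, 23.2]
opening: 0.004
grasp_force: 12.0
```

The tool stopped at tip z ≈ 54.4 with the force rising to 23 N, so the pack is on the bottom. I'll lift off and check it.

>>> apply_moves --plan '[{"x": 0,"y": 0,"z": 0.01,"rx": 0,"ry": 0,"rz": 0,"hand": 0},{"x": 0,"y": 0,"z": 0.04,"rx": 0,"ry": 0,"rz": 0,"hand": 0},{"x": 0,"y": 0,"z": 0.1,"rx": 0,"ry": 0,"rz": 0,"hand": 0},{"x": 0,"y": 0,"z": 0.16,"rx": 0,"ry": 0,"rz": 0,"hand": 0},{"x": -0.05,"y": 0.0,"z": 0.22,"rx": 0,"ry": 0,"rz": 0,"hand": 0},{"x": -0.05,"y": 0.0,"z": 0.28,"rx": 0,"ry": 0,"rz": 0,"hand": 0},{"x": -0.05,"y": 0.0,"z": 0.28,"rx": 0,"ry": 0,"rz": 0,"hand": 0},{"x": -0.05,"y": 0.0,"z": 0.28,"rx": 0,"ry": 0,"rz": 0,"hand": 0}]'

```text
time_s: 11.47
tcp_pos: [526.5, -17.1, 188.1]
tcp_rot: [[-0.251, 0.968, 0.002], [0.968, 0.251, 0.001], [0.001, 0.003, -1.0]]
force: [-0.5, 0.2, -0.5]
opening: 0.005
grasp_force: 0.0
```

```bash
python3 a.py w9; python3 - <<'E'
from h import *
xa=np.array([.968,.2511]);ya=np.array([-.2511,.968]);c=524.46
cal=arm.calibration("wrist");im=cv2.imread("pics/w9.png");hsv=cv2.cvtColor(im,cv2.COLOR_BGR2HSV)
t=cv2.inRange(hsv,(3,180,190),(16,255,255));t[:,:230]=0;t[:,410:]=0;t[335:]=0
t=cv2.morphologyEx(t,cv2.MORPH_CLOSE,np.ones((9,9)))
cn=max(cv2.findContours(t,0,1)[0],key=cv2.contourArea)
for z in (54,61):
    P=np.array([[h@xa-c,h@ya] for h in (hit(cal,p[0],z)[:2] for p in cn)],np.float32)
    print(z,cv2.minAreaRect(P),P.min(0),P.max(0))
E
```

```text
11.4667 [526.47 -17.07 188.14] yaw 14.55851950939247 dock x,y' -19.122829737026223 -148.71961682340162 [-0.5   0.25 -0.5 ] 0.00524203034724986 0.0
line yaw 14.360887 x -34.10209334106452
line yaw 14.332801 x 33.998720707702546
plate edge 344 30 -19.68429633344469
plate edge 344 191 -122.60500552851735
pack bbox [ 311  197   78   88 6311]
54 ((-1.3157787322998047, -152.53814697265625), (58.1912956237793, 48.914371490478516), 89.67703247070312) [ -25.897255 -181.7691  ] [  23.049934 -123.57065 ]
61 ((-1.7790794372558594, -150.45529174804688), (56.69858932495117, 47.659629821777344), 89.67703247070312) [ -25.73    -178.93642] [  21.96161 -122.23085]
```

View pics/w9.png

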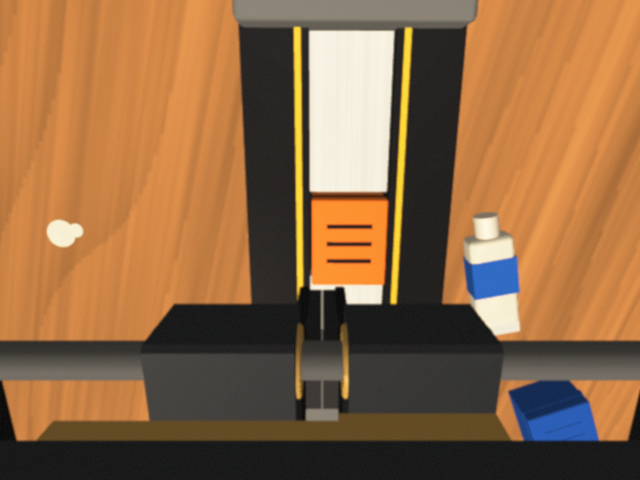

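The picture shows the pack (rows 197 to 285) level in the well. Its apparent size fits a top at z ≈ 54, and the arm is clear of it.

```bash
python3 -c "
from rig import arm
print(arm.close_job())"
```

```text
the job is handed in; nothing more can be done
None
```

I slid the battery along the channel into the charging well and pressed it home with about 23 N; it looks level and on the bottom in the last picture. The job is handed in at about 11.5 s, the other things were left alone, and no verdict came back.

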